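Drop worn stick and cast button through the returns box's sprung flap

TASK

Put the two pieces of scrap into the grey returns box on the bench: push the sanding stick and the cast button in through its sprung front flap so that they end up on the bottom in different bays, one each side of the sliding divider. As it stands, neither bay is long enough for the stick, so slide the divider along by the black grip on top until the stick can lie flat on the bottom of its bay (either end of the box will do). Leave the flap shut, and do not knock or shift the tin, the bottle or the loupe that stand in front of the box.

Things in the scene. Friction and masses are not known exactly. Their poses are not given: they have to be found in the camera images.
- returns_box: Fixed grey sheet-steel box, 151 (x) x 322 (y) x 116 mm high. Origin: on the bench below the middle of its width; x points to its back (away from the robot at yaw 0), y to its left, z up. Front part, x -85 to -19 mm: a loading sill. Behind it the closed part with the flap in its front face and a clear plastic top at z = 115 mm that has a 9 mm slot along y for the divider. Back at x = 66 mm.
- sill (a point): Middle of the level loading sill, 66 mm above the bench, box x = -53 mm; it is open at the front and top, over the full width in y; at box x = -19 mm it ends in a rolled edge above the trough, 8 mm before the lintel. A thing pushed wholly past that edge (to the lintel) drops into the bay below, and the flap shuts over it.
- mouth (a point): Middle of the mouth, in the plane of the lintel's front face (box x = -11 mm), 83 mm above the bench. The mouth is 310 mm wide (box y -155 to 155 mm) and runs from z = 66 to 100 mm; above it the lintel to z = 116 mm. Shut, the flap leans outward under the lintel, its lower edge at sill level, close behind the sill's inner edge. At both ends a jamb stands out 13 mm before the lintel.
- trough (a point): Middle of the inner floor, 6 mm above the bench, box x = 22 mm. The trough spans box x -18 to 62 mm and y -155 to 155 mm; the divider parts it into a left and a right bay.
- flap (a joint): Hinge of the one long smooth aluminium flap (306 x 43 mm) that closes the mouth, hung along its top edge 104 mm above the bench at local x = 2 mm of the box; 0 = shut, grows to 1.6 rad as its lower edge swings inward. A light spring shuts it: under 0.1 N at its lower edge starts it and 0.3 N opens it fully; it shuts by itself when nothing holds it.
- divider (a joint): Place of the divider along the box's y axis in m: 0 = middle, positive to the box's left (+y), travel -0.078 to 0.078; it stays where it is left and slides with about 2.5 N. Its plate is 3 mm thick, reaches right across the trough and stands 56 mm above the bench, so that the left bay is (153 mm - value) long in y and the right bay (153 mm + value).
- divider_grip (a point): Middle of the divider's black grip, which stands on the clear top: 30 (x) x 16 (y) x 26 mm high, centre 134 mm above the bench; it moves with the divider and has the box's axes; its local y = 0 is the middle of the divider plate. At local x = 50 mm of the box.
- sanding_stick: Loose flat brown emery stick, 190 (x) x 20 (y) x 10 mm (z), 30 g, lying flat on the bench to the left or right of the bystanders. Origin: middle of its underside; x along its length. The left dust hood's clear upright shield, 0.32 m tall, is fixed and reaches to about world y = 0.30 near x = 0.43: keep the gripper clear of it.
- cast_button: Loose dark cast metal button, a squat round disc of 27 mm diameter and 16 mm height with a small slanted sprue stub on top (23 mm in all), 45 g, standing on the bench. Origin: centre of its underside, z up.
- flux_tin: Bystander: loose round tin, 46 mm diameter, 33 mm high, in front of the box. Origin: centre of its underside. Leave it where it stands.
- oil_bottle: Bystander: loose brown dropper bottle, 30 mm diameter, 99 mm high, in front of the box. Origin: centre of its underside. Leave it where it stands.
- loupe: Bystander: loose black eye loupe, 30 mm diameter, 27 mm high, in front of the box. Origin: centre of its underside. Leave it where it stands.

How it is judged (in metres and radians):
At the end, for the whole second after the job is handed in: The sanding stick lies level (within 4 degrees) on the bottom of the box's trough in one bay and the cast button on the bottom of the other bay, with the divider between them; the flap is shut (below 0.06 rad); both pieces are at rest (z of sanding_stick in the frame of returns_box below 0.03 m and x of sanding_stick in the frame of returns_box between -0.019 and 0.062 m and angle between sanding_stick's own x axis and vertical between 1.5 and 1.64 rad and z of cast_button in the frame of returns_box below 0.035 m and x of cast_button in the frame of returns_box between -0.019 and 0.062 m and ((y of sanding_stick in the frame of divider_grip above 0.09 m and y of cast_button in the frame of divider_grip below -0.004 m) or (y of sanding_stick in the frame of divider_grip below -0.09 m and y of cast_button in the frame of divider_grip above 0.004 m)) and value of joint flap below 0.06 rad and linear speed of each of sanding_stick, cast_button below 0.02 m/s); the robot touches nothing.
It fails at once if the flux tin is shifted by more than 3 cm or tipped (distance of flux_tin from where it was at the start of the episode above 0.03 m or angle between flux_tin's own z axis and vertical above 0.5 rad).
It fails at once if the oil bottle is shifted by more than 3 cm or tipped (distance of oil_bottle from where it was at the start of the episode above 0.03 m or angle between oil_bottle's own z axis and vertical above 0.5 rad).
It fails at once if the loupe is shifted by more than 3 cm or tipped (distance of loupe from where it was at the start of the episode above 0.03 m or angle between loupe's own z axis and vertical above 0.5 rad).
It also fails if it takes over 70 s, if anything falls off the work surface, if the arm or the gripper's body presses on something with over 40 N, if the wrist force passes 120 N, or if a joint passes its speed limit or range.

ROBOT

A 6-joint arm with a two-finger parallel gripper is mounted at the origin on a cart in front of the work surface, level with it; the furniture and walls round the work are solid. World frame = base frame: x ahead of the robot, y to its left, z up, the work surface at z = 0. Lengths are in m, angles in degrees, forces in N, time in s.
With the tool pointing down it reaches from about 0.3 to 0.75 m from the base axis. Payload 8.5 kg.
Tool frame: the origin (TCP) lies on the centre line of the jaws, within the pads' length; the fingertips stand 11 mm ahead of it and the grasp point (between the pads) lies 8 mm behind it; z points along the fingers, y is the line along which they close (so a half turn about z gives the same grasp; the last joint's range is limited). The gripper opens to 85 mm and grips with 20 to 120 N. Pads are 22 mm wide; open, the fingers measure 114 mm over their backs; the gripper's body (76 mm by 85 mm) begins 54 mm behind the grasp point. The pads swing forward as they close: fully open they stand 13 mm farther back than shut.
Start: joints at [-78.512, 21.807, 74.336, -0, 83.858, -12.336], TCP at [0.222, -0.503, 0.242] pointing down, gripper open.
Joint ranges: [-178.18, 178.18], [-50.72, 133.34], [12.68, 142.11], [-81.47, 261.47], [9.98, 163.14], [-165.26, 165.26]. Speed limits (degrees/s): [136.94, 136.94, 180, 180, 180, 180].

INTERFACE

Orientations are given as a 3x3 rotation matrix whose columns are the frame's x, y, z axes.
In Python, from rig import env gives the robot as it stands.
- The arm moves only by the shell command python3 nudge.py 'ROWS' [FORCE]. ROWS is one flat JSON list of numbers that holds 1 to 10 rows one after another, with no inner brackets; each row has 5 numbers: dx, dy, dz in m, then a turn about the tool's z in degrees, then the finger opening in m; each row shifts and turns the commanded pose from where the row before left it, along the tool's axes as they then stand; what a row does not reach is not made up. A row lasts 1/10 s, in which the tool goes at most 0.05 m and 8.59 degrees, less where a joint would pass 70% of its speed; a pose out of reach is approached as far as the arm can. The fingers move at their own pace and stop on an object; FORCE is the grip in N (left out, the last holds). Time passes only in rows, so rows that do not move let the fingers close. It prints the time, the measured TCP pose, the force, the opening and the grip force at its end. Input that does not fit is refused with a message, and nothing moves.
- env.observe(): the state, without advancing time (a new reading comes with each control period).
- env.get_image(name): name is "side" or "top" or "wrist"; returns a dict with "pixels" (400x640x3 uint8, red, green, blue), "K" (3x3 intrinsics, pixels), "distortion" ([k1, k2, p1, p2, k3] as OpenCV has them; the pictures are not rectified), "extrinsics" (4x4, takes a point from world to camera coordinates). Camera axes: x right, y down, z forward; pixel columns grow to the right and rows downward; lengths in m; the calibration is good to about 2 mm. A picture is of the moment at which its call begins. There is no depth.
- env.close_job(): hands the job in; it is judged then, once.
The state is a dict: "time_s": time; "q": joint angles; "qvel": joint speeds; "joint_efforts": joint torques, N m; "position": TCP position; "tool_rot": TCP orientation; "ft_force": force on the tool from outside, world axes, zero at the start; "wrist_torque": the same for the moment, N m; "grip_width": finger opening in m; "gripper_force": force on a finger pad.
Only numpy, scipy, OpenCV 4.12 (cv2) and the standard library are available. Lean on these libraries where they do the work, as an engineer would, in place of code of your own. Each camera call takes 0.05 s, during which the arm holds its last target. There are 200 camera calls.

## Working session

There is one attempt and no reset: what is moved stays moved. The work goes in short steps, Python scripts to look and compute and a shell command to move; the robot and the scene stay as the last step left them, time stands still between calls to the robot, and variables do not carry over. Pictures are saved under pics/ and viewed, at most 10 in all, crops included, and the job is handed in when it is done.

```bash
ls; mkdir -p pics; python3 - <<'E'
from rig import env
import cv2,pickle
s=env.observe();print({k:s[k] for k in("time_s","position","tool_rot","grip_width")})
d={}
for n in("top","side"):
    r=env.get_image(n);d[n]=r;cv2.imwrite(f"pics/{n}0.png",r["pixels"][:,:,::-1])
    print(n,r["K"],r["distortion"],r["extrinsics"])
pickle.dump(d,open("im0.pkl","wb"))
E
```

```text
nudge.py
pics
rig.py
{'time_s': 0.0, 'position': array([ 0.22210409, -0.5028556 ,  0.24169903]), 'tool_rot': array([[ 9.14775819e-01,  4.03961759e-01, -3.13762287e-04],
       [ 4.03961772e-01, -9.14774727e-01,  1.44401056e-03],
       [ 2.96303235e-04, -1.44769391e-03, -9.99998908e-01]]), 'grip_width': 0.08575277746211218}
top [[501.31322461   0.         326.97219168]
 [  0.         501.31322461 206.44781279]
 [  0.           0.           1.        ]] [-0.12928889  0.          0.          0.          0.        ] [[-5.66712119e-03 -9.99983885e-01 -3.38334181e-04 -1.05708480e-01]
 [-9.99334953e-01  5.67563054e-03 -3.60199934e-02  5.01615224e-01]
 [ 3.60213331e-02  1.33979505e-04 -9.99351012e-01  1.15387557e+00]
 [ 0.00000000e+00  0.00000000e+00  0.00000000e+00  1.00000000e+00]]
side [[464.821653     0.         321.08779884]
 [  0.         464.821653   197.59841025]
 [  0.           0.           1.        ]] [-0.04853671  0.          0.          0.          0.        ] [[ 0.96022215 -0.27905256 -0.01015363 -0.51795326]
 [-0.11782767 -0.37194359 -0.92074677  0.13881166]
 [ 0.25316016  0.88531782 -0.39002859  1.02979429]
 [ 0.          0.          0.          1.        ]]
```

View pics/top0.png

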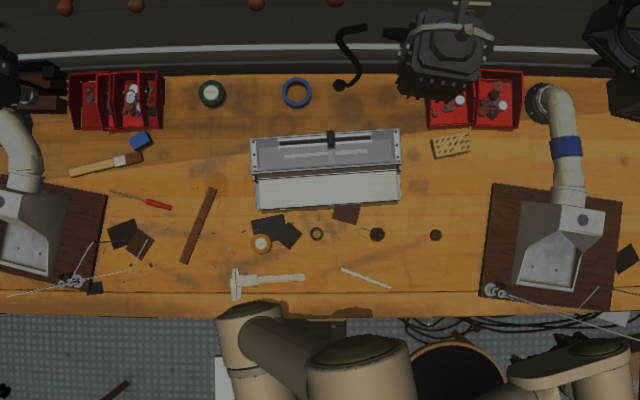

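View pics/side0.png

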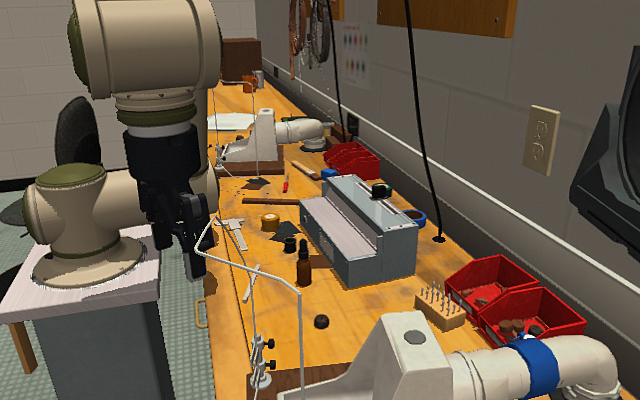

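Top view: stick from (213,188) to (183,263), tin (261,243), loupe (316,233), bottle (377,234), button (435,236). The box runs from (250,139) to (400,201), with its grip at (331,138). The side view agrees. Next I measure these.

```bash
cat > h.py <<'E'
import numpy as np,cv2
def ray(r,uv):
    p=cv2.undistortPoints(np.array(uv,float).reshape(-1,1,2),r["K"],r["distortion"]).reshape(-1,2)
    E=r["extrinsics"];R=E[:3,:3];c=-R.T@E[:3,3]
    return c,np.c_[p,np.ones(len(p))]@R
def plane(r,uv,z):
    c,d=ray(r,uv);return c+d*((z-c[2])/d[:,2])[:,None]
def proj(r,P):
    E=r["extrinsics"];return cv2.projectPoints(np.array(P,float).reshape(-1,3),cv2.Rodrigues(E[:3,:3])[0],E[:3,3],r["K"],r["distortion"])[0].reshape(-1,2)
def blob(m,roi):
    x0,y0,x1,y1=roi;k=np.zeros_like(m);k[y0:y1,x0:x1]=m[y0:y1,x0:x1]
    cs=cv2.findContours(k,cv2.RETR_EXTERNAL,cv2.CHAIN_APPROX_NONE)[0]
    return max(cs,key=cv2.contourArea)
E
python3 - <<'E'
import pickle;from h import *
d=pickle.load(open("im0.pkl","rb"));t=d["top"];im=t["pixels"].astype(int)
hsv=cv2.cvtColor(t["pixels"],cv2.COLOR_RGB2HSV)
dark=(im.max(2)<110).astype(np.uint8)*255
for n,roi,z in(("stick",(175,180,222,270),.010),("button",(422,224,450,250),.016),("bottle",(362,222,392,250),.09)):
    c=blob(dark,roi);r=cv2.minAreaRect(c);b=cv2.boxPoints(r);W=plane(t,b,z)
    print(n,np.round(r[0],1),np.round(r[1],1),"ctr",plane(t,[r[0]],z).round(4),"corners",W[:,:2].round(3).tolist())
c=blob(dark,(322,126,342,152));print("grip",cv2.boundingRect(c))
# bright sill
g=cv2.cvtColor(t["pixels"],cv2.COLOR_RGB2GRAY);sat=hsv[:,:,1]
sil=((sat<60)&(g>60)).astype(np.uint8)*255
c=blob(sil,(235,115,415,218));h=cv2.approxPolyDP(cv2.convexHull(c),4,True).reshape(-1,2);print(h.tolist())
cr=t["pixels"][110:270,170:460,::-1];cv2.imwrite("pics/c1.png",np.clip(cv2.resize(cr,(800,441),interpolation=cv2.INTER_CUBIC)*1.5,0,255))
E
```

```text
stick [197.8 225.1] [10.8 81.3] ctr [[0.459  0.1933 0.01  ]] corners [[0.375, 0.241], [0.552, 0.17], [0.543, 0.147], [0.366, 0.217]]
button [435.5 234.5] [11. 11.] ctr [[ 0.4343 -0.3595  0.016 ]] corners [[0.447, -0.347], [0.447, -0.373], [0.421, -0.372], [0.422, -0.347]]
bottle [377. 234.] [14. 14.] ctr [[ 0.438  -0.2162  0.09  ]] corners [[0.453, -0.201], [0.453, -0.231], [0.423, -0.231], [0.423, -0.201]]
grip (322, 127, 20, 23)
[[399, 129], [401, 163], [253, 180], [250, 138]][ WARN:0@0.079] global loadsave.cpp:1063 imwrite_ Unsupported depth image for selected encoder is fallbacked to CV_8U.
```

View pics/c1.png

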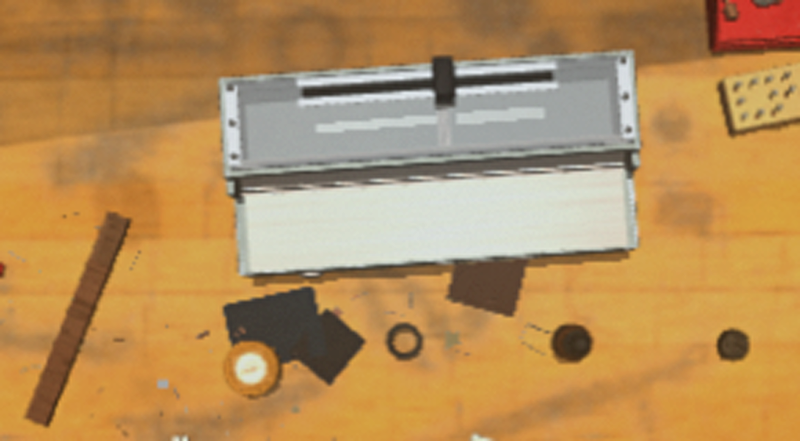

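The crop shows the back-top corners at (220,79) and (632,52), and the sill's front corners at (244,273) and (635,247). The grip top is around (444,81), and the divider plate shows at about (446,125).

```bash
python3 - <<'E'
import pickle;from h import *
d=pickle.load(open("im0.pkl","rb"));t=d["top"];s=d["side"]
f=lambda p:[[170+a/2.759-.3,110+b/2.759-.3] for a,b in p]
W=plane(t,f([(220,79),(632,52)]),.116);S=plane(t,f([(244,273),(635,247)]),.066);G=plane(t,f([(443,57),(443,105)]),.147);L=plane(t,f([(225,177),(637,151)]),.116)
for A in(W,S,L):
    v=A[0]-A[1];print(A.round(4)[:,:2].tolist(),np.linalg.norm(v),np.degrees(np.arctan2(-v[0],v[1])))
print(G.round(4))
v=W[0]-W[1]+S[0]-S[1]; 
v+=L[0]-L[1]
yaw=np.arctan2(-v[0],v[1]);ex=np.array([np.cos(yaw),np.sin(yaw)]);ey=np.array([-ex[1],ex[0]])
print("origins",[(A.mean(0)[:2]-x*ex).round(4) for A,x in((W,.066),(S,-.085),(L,-.011))])
o=np.mean([W.mean(0)[:2]-.066*ex,S.mean(0)[:2]+.085*ex,L.mean(0)[:2]+.011*ex],0);print("o",o,"yaw",np.degrees(yaw))
print("grip local",[(g[:2]-o)@np.c_[ex,ey] for g in G])
P=[[*(o+x*ex+y*ey),z] for x,y,z in((-.085,-.161,.066),(-.085,.161,.066),(.066,-.161,.116),(.066,.161,.116),(-.085,-.161,0))]
print("side",proj(s,P).round())
m=s["pixels"].copy()
for p in proj(s,P):cv2.circle(m,tuple(int(q) for q in p.round()),2,(255,0,0),-1)
cv2.imwrite("pics/s1.png",cv2.resize(m[160:300,280:440,::-1],(640,560)))
E
```

```text
[[0.6432, 0.0556], [0.6623, -0.2625]] 0.3186774150871098 3.4520615852503824
[[0.4949, 0.0437], [0.514, -0.27]] 0.31419720494832687 3.4822805474189185
[[0.5672, 0.0515], [0.5854, -0.2651]] 0.31713932423592106 3.299107985283393
[[ 0.653  -0.1163  0.147 ]
 [ 0.6168 -0.116   0.147 ]]
origins [array([ 0.5869, -0.1073]), array([ 0.5893, -0.1081]), array([ 0.5873, -0.1062])]
o [ 0.58782682 -0.10720285] yaw 3.4109960067248553
grip local [array([ 0.06448842, -0.01290729]), array([ 0.028373  , -0.01053231])]
side [[347. 260.]
 [298. 198.]
 [418. 224.]
 [353. 172.]
 [347. 289.]]
```

View pics/s1.png

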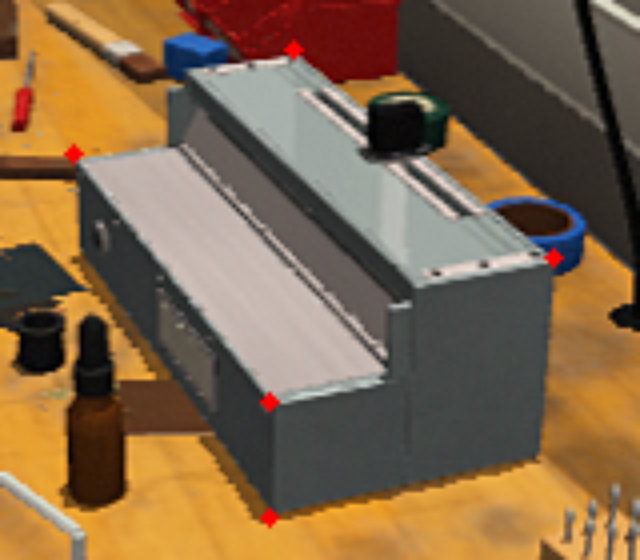

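The projected box corners match the side view: origin (0.588, -0.107), yaw 3.4°, divider about -0.011. The white wire frame near the right hood, at about (200,250) to (300,290) in the side view, needs locating before I move.

```bash
python3 - <<'E'
import pickle;from h import *
d=pickle.load(open("im0.pkl","rb"))
a=cv2.resize(d["top"]["pixels"][180:330,440:640,::-1],(800,600),interpolation=cv2.INTER_CUBIC)[:, :]
b=cv2.resize(d["side"]["pixels"][200:400,180:340,::-1],(480,600),interpolation=cv2.INTER_CUBIC)
c=np.hstack([cv2.resize(a,(480,360)),b[:360*600//600*1][:360,:320]]);
b2=cv2.resize(d["side"]["pixels"][200:400,180:340,::-1],(320,400),interpolation=cv2.INTER_CUBIC)
out=np.zeros((400,800,3),np.uint8);out[:360,:480]=cv2.resize(a,(480,360));out[:,480:]=b2
cv2.imwrite("pics/w.png",np.clip(out.astype(float)*1.4,0,255).astype(np.uint8))
E
```

```text
(no output)
```

View pics/w.png

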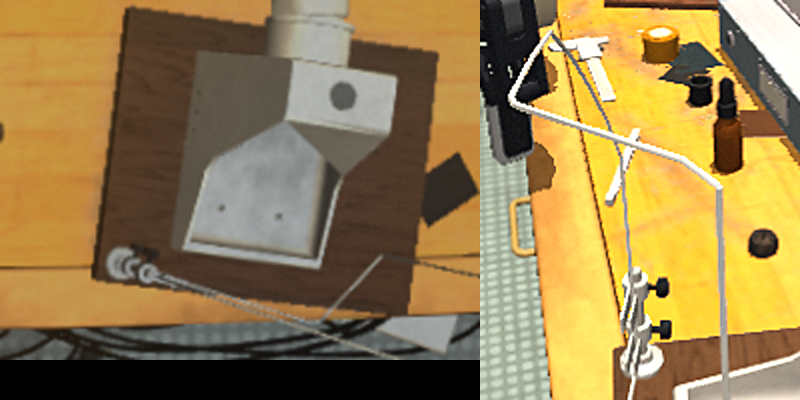

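```bash
python3 - <<'E'
import pickle;from h import *
d=pickle.load(open("im0.pkl","rb"))
for uv in((300,292),(196,252),(214,216),(255,350)):
    print(uv)
    for z in(.02,.1,.2,.25,.3,.35,.4):
        P=plane(d["side"],[uv],z);print(z,P[0].round(3),proj(d["top"],P).round())
E
```

```text
(300, 292)
0.02 [ 0.415 -0.286  0.02 ] [[404. 243.]]
0.1 [ 0.389 -0.4    0.1  ] [[463. 256.]]
0.2 [ 0.357 -0.543  0.2  ] [[546. 274.]]
0.25 [ 0.341 -0.614  0.25 ] [[592. 284.]]
0.3 [ 0.325 -0.685  0.3  ] [[641. 294.]]
0.35 [ 0.309 -0.756  0.35 ] [[691. 305.]]
0.4 [ 0.293 -0.828  0.4  ] [[741. 316.]]
(196, 252)
0.02 [ 0.232 -0.071  0.02 ] [[311. 323.]]
0.1 [ 0.236 -0.22   0.1  ] [[380. 329.]]
0.2 [ 0.24  -0.405  0.2  ] [[479. 335.]]
0.25 [ 0.242 -0.497  0.25 ] [[534. 338.]]
0.3 [ 0.244 -0.59   0.3  ] [[593. 341.]]
0.35 [ 0.246 -0.682  0.35 ] [[655. 343.]]
0.4 [ 0.248 -0.775  0.4  ] [[717. 344.]]
(214, 216)
0.02 [0.285 0.107 0.02 ] [[234. 301.]]
0.1 [ 0.28 -0.07  0.1 ] [[309. 309.]]
0.2 [ 0.273 -0.29   0.2  ] [[421. 319.]]
0.25 [ 0.27 -0.4   0.25] [[484. 325.]]
0.3 [ 0.267 -0.51   0.3  ] [[552. 330.]]
0.35 [ 0.264 -0.621  0.35 ] [[624. 335.]]
0.4 [ 0.261 -0.731  0.4  ] [[697. 338.]]
(255, 350)
0.02 [ 0.309 -0.42   0.02 ] [[462. 288.]]
0.1 [ 0.3   -0.513  0.1  ] [[513. 296.]]
0.2 [ 0.289 -0.629  0.2  ] [[586. 307.]]
0.25 [ 0.283 -0.687  0.25 ] [[626. 313.]]
0.3 [ 0.278 -0.745  0.3  ] [[668. 318.]]
0.35 [ 0.272 -0.803  0.35 ] [[711. 324.]]
0.4 [ 0.267 -0.861  0.4  ] [[754. 329.]]
```

```bash
cat > st.py <<'E'
from rig import env
import numpy as np
yaw=np.radians(3.41);o=np.array([.5878,-.1072]);B=np.array([[np.cos(yaw),-np.sin(yaw)],[np.sin(yaw),np.cos(yaw)]])
def st():
    s=env.observe();R=s["tool_rot"]
    print("t",round(s["time_s"],2),"local",((s["position"][:2]-o)@B).round(4),"world",s["position"].round(4),"ang_local",round(np.degrees(np.arctan2(R[1,0],R[0,0])-yaw),2),"tilt",R[:2,2].round(4),"F",np.round(s["ft_force"],1),"w",round(s["grip_width"],4),"gf",round(float(s["gripper_force"]),1),"q6",round(float(s["q"][5]),1))
if __name__=="__main__":st()
E
python3 nudge.py '[0, 0, 0, 6.8, 0, 0, 0, 0, 6.8, 0, 0, 0, 0, 6.8, 0, 0, -0.042, 0, 0, 0, 0, -0.042, 0, 0, 0, 0, -0.042, 0, 0, 0, 0, -0.042, 0, 0, 0, 0, -0.042, 0, 0, 0, 0, -0.042, 0, 0, 0, 0, 0, 0, 0, 0]'; python3 st.py
```

```text
time_s: 1.1
position: [0.2066, -0.2473, 0.2421]
tool_rot: [[0.998, 0.062, -0.0], [0.062, -0.998, 0.001], [-0.0, -0.001, -1.0]]
ft_force: [-0.8, -0.4, 0.4]
grip_width: -0.0004
gripper_force: 0.0
t 1.1 local [-0.3888 -0.1172] world [ 0.2066 -0.2473  0.2421] ang_local 0.12 tilt [-0.0002  0.0014] F [-0.8 -0.4  0.4] w -0.0004 gf 0.0 q6 15.0
```

```bash
python3 nudge.py '[0.044, -0.015, 0, 0, 0, 0.044, -0.015, 0, 0, 0, 0.044, -0.015, 0, 0, 0, 0.044, -0.015, 0, 0, 0, 0.044, -0.015, 0, 0, 0, 0.044, -0.015, 0, 0, 0, 0.044, -0.015, 0, 0, 0, 0.044, -0.015, 0, 0, 0, 0.044, -0.015, 0, 0, 0, 0.044, -0.012, 0, 0, 0]'; python3 nudge.py '[0, 0, 0.036, 0, 0, 0, 0, 0.036, 0, 0, 0, 0, 0.034, 0, 0, 0, 0, 0, 0, 0]';python3 st.py
```

```text
time_s: 2.1
position: [0.6394, -0.0775, 0.2417]
tool_rot: [[0.998, 0.06, -0.001], [0.06, -0.998, 0.0], [-0.001, -0.0, -1.0]]
ft_force: [-0.2, -1.6, 0.8]
grip_width: -0.0
gripper_force: 0.0
time_s: 2.5
position: [0.6357, -0.0782, 0.1311]
tool_rot: [[0.998, 0.06, -0.009], [0.06, -0.998, 0.003], [-0.009, -0.004, -1.0]]
ft_force: [0.4, 0.3, 0.3]
grip_width: 0.0003
gripper_force: 0.0
t 2.5 local [0.0496 0.0261] world [ 0.6357 -0.0782  0.1311] ang_local 0.01 tilt [-0.0095  0.003 ] F [0.4 0.3 0.3] w 0.0003 gf 0.0 q6 69.0
```

```bash
python3 nudge.py '[0, 0.012, 0, 0, 0, 0, 0.012, 0, 0, 0, 0, 0.012, 0, 0, 0, 0, 0.012, 0, 0, 0, 0, 0.012, 0, 0, 0, 0, 0.012, 0, 0, 0, 0, 0, 0, 0, 0]';python3 st.py; python3 - <<'E'
from rig import env
from h import *
t=env.get_image("top");cv2.imwrite("pics/d.png",cv2.resize(t["pixels"][100:220,240:420,::-1],(720,480)))
E
```

```text
time_s: 3.2
position: [0.6417, -0.1526, 0.1363]
tool_rot: [[0.998, 0.058, -0.0], [0.058, -0.998, -0.001], [-0.0, 0.001, -1.0]]
ft_force: [-0.2, 0.3, 0.2]
grip_width: -0.0005
gripper_force: 0.0
t 3.2 local [ 0.0511 -0.0485] world [ 0.6417 -0.1526  0.1363] ang_local -0.1 tilt [-0.0001 -0.0009] F [-0.2  0.3  0.2] w -0.0005 gf 0.0 q6 63.1
```

View pics/d.png

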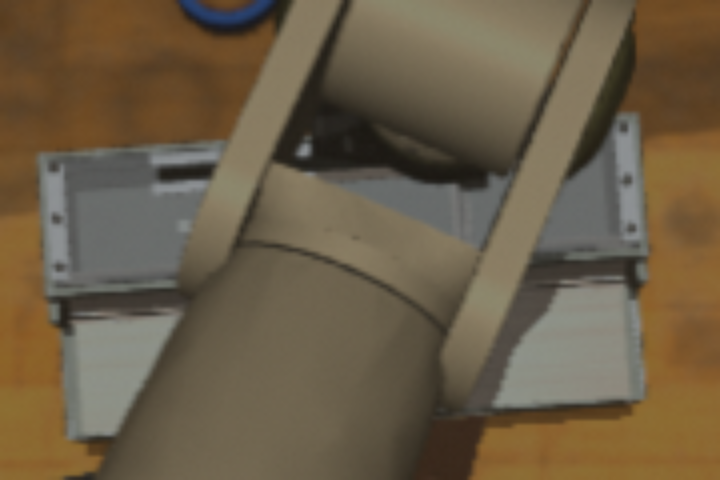

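The divider plate now shows at crop (465,210), about -0.065. I push 8 mm more, lift, and go to the stick.

```bash
python3 nudge.py '[0, 0.008, 0, 0, 0, 0, 0, 0, 0, 0, 0, -0.008, 0, 0, 0, 0, 0, -0.035, 0, 0.0, 0, 0, -0.035, 0, 0.0, 0, 0, -0.035, 0, 0.05]';python3 st.py; python3 nudge.py '[-0.018, -0.040, 0, 0, 0.05, -0.018, -0.040, 0, 0, 0.05, -0.018, -0.040, 0, 0, 0.05, -0.018, -0.040, 0, 0, 0.05, -0.018, -0.040, 0, 0, 0.05, -0.018, -0.040, 0, 0, 0.05, -0.018, -0.040, 0, 0, 0.05, -0.018, -0.040, 0, 0, 0.05, -0.018, -0.037, 0, 0, 0.05, 0, 0, 0, 0, 0.05]'; python3 nudge.py '[0, 0, 0, -8.5, 0.05, 0, 0, 0, -8.5, 0.05, 0, 0, 0, -8.5, 0.05, 0, 0, 0, -8.5, 0.05, 0, 0, 0, -8.5, 0.05, 0, 0, 0, -8.5, 0.05, 0, 0, 0, -8.5, 0.05, 0, 0, 0, -8.5, 0.05, 0, 0, 0, -8.5, 0.05]' >/dev/null; python3 nudge.py '[0, 0, 0, -8.5, 0.05, 0, 0, 0, -8.5, 0.05, 0, 0, 0, -8.5, 0.05, 0, 0, 0, -8.5, 0.05, 0, 0, 0, -8.5, 0.05, 0, 0, 0, -8.5, 0.05, 0, 0, 0, -8.5, 0.05, 0, 0, 0, -8.5, 0.05, 0, 0, 0, -8.5, 0.05, 0, 0, 0, -2, 0.05]' >/dev/null; python3 st.py
python3 - <<'E'
from rig import env
from h import *
from st import o,B
t=env.get_image("top");cv2.imwrite("pics/e.png",cv2.resize(t["pixels"][110:290,170:440,::-1],(720,480)))
E
```

```text
time_s: 3.85
position: [0.6417, -0.1495, 0.2426]
tool_rot: [[0.998, 0.06, -0.0], [0.06, -0.998, -0.0], [-0.0, 0.0, -1.0]]
ft_force: [0.9, -0.2, -0.2]
grip_width: 0.0132
gripper_force: 0.0
t 3.85 local [ 0.0513 -0.0455] world [ 0.6417 -0.1495  0.2426] ang_local 0.05 tilt [-0.0004 -0.0001] F [ 0.9 -0.2 -0.2] w 0.0132 gf 0.0 q6 63.2
time_s: 4.85
position: [0.456, 0.1999, 0.2417]
tool_rot: [[0.998, 0.065, -0.0], [0.065, -0.998, 0.001], [0.0, -0.001, -1.0]]
ft_force: [0.5, -0.5, 0.8]
grip_width: 0.0498
gripper_force: 0.0
t 6.75 local [-0.1107  0.3104] world [0.4589 0.196  0.2413] ang_local 155.27 tilt [ 0.0003 -0.0003] F [ 0.4 -0.2 -0.3] w 0.05 gf 0.0 q6 -59.2
```

View pics/e.png

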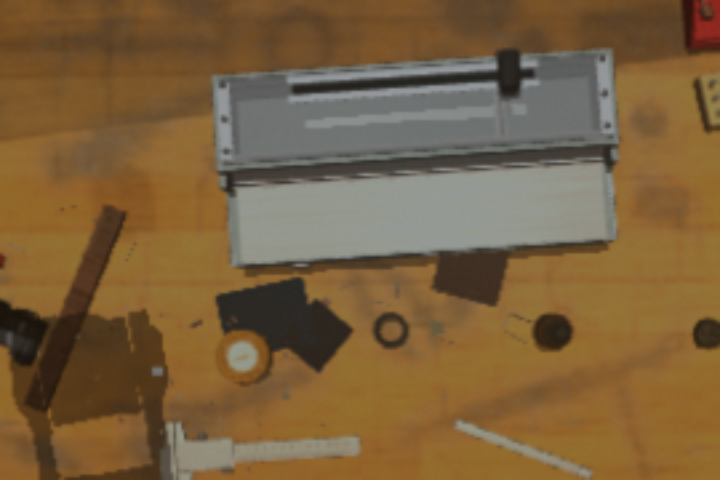

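The grip is at crop (509,72), so the divider is near -0.072. The stick and bystanders haven't moved. Now I descend onto the stick.

```bash
python3 nudge.py '[-0.001, -0.0025, 0.04, 0, 0.045, 0, 0, 0.04, 0, 0.045, 0, 0, 0.04, 0, 0.045, 0, 0, 0.04, 0, 0.045, 0, 0, 0.04, 0, 0.045, 0, 0, 0.02, 0, 0.045, 0, 0, 0.007, 0, 0.045, 0, 0, 0, 0, 0.045]' 30 >/dev/null; python3 st.py; python3 nudge.py '[0, 0, 0, 0, 0.005, 0, 0, 0, 0, 0.005, 0, 0, 0, 0, 0.005, 0, 0, 0, 0, 0.005, 0, 0, 0, 0, 0.005]' 30 >/dev/null;python3 st.py
```

```text
t 7.6 local [-0.1108  0.3078] world [0.4589 0.1935 0.0141] ang_local 154.98 tilt [-0.0008 -0.0002] F [0.5 0.4 0.4] w 0.0448 gf 0.0 q6 -59.2
t 8.1 local [-0.1101  0.308 ] world [0.4596 0.1937 0.0157] ang_local 155.01 tilt [0.0029 0.0004] F [-0.6 -0.2  7.1] w 0.0186 gf 30.6 q6 -59.2
```

```bash
python3 nudge.py '[0, 0, -0.04, 0, 0.005, 0, 0, -0.04, 0, 0.005, 0, 0, -0.04, 0, 0.005, 0, 0, -0.04, 0, 0.005, 0, 0, 0, 0, 0.005]' >/dev/null; python3 nudge.py '[-0.0228, -0.0316, 0, 0, 0.005, -0.0228, -0.0316, 0, 0, 0.005, -0.0228, -0.0316, 0, 0, 0.005, -0.0228, -0.0316, 0, 0, 0.005, -0.0228, -0.0316, 0, 0, 0.005, -0.0228, -0.0316, 0, 0, 0.005, -0.0228, -0.0316, 0, 0, 0.005, 0, 0, 0, 0, 0.005]' >/dev/null; python3 nudge.py '[0, 0, 0, 8.1, 0.005, 0, 0, 0, 8.1, 0.005, 0, 0, 0, 8.1, 0.005, 0, 0, 0, 8.1, 0.005, 0, 0, 0, 8.1, 0.005, 0, 0, 0, 8.1, 0.005, 0, 0, 0, 8.1, 0.005, 0, 0, 0, 8.1, 0.005, 0, 0, 0, 0, 0.005]' >/dev/null;python3 st.py
python3 - <<'E'
from rig import env
from h import *
t=env.get_image("top");s=env.get_image("side")
a=cv2.resize(t["pixels"][110:260,220:420,::-1],(400,300));b=cv2.resize(s["pixels"][120:300,240:440,::-1],(400,360))
out=np.zeros((360,800,3),np.uint8);out[:300,:400]=a;out[:,400:]=b;cv2.imwrite("pics/f.png",out)
E
```

```text
t 10.3 local [-0.0599  0.0406] world [ 0.5256 -0.0703  0.1741] ang_local 90.17 tilt [-0.0004  0.0002] F [-0.2  0.6 -1.3] w 0.0188 gf 29.8 q6 -24.0
```

View pics/f.png

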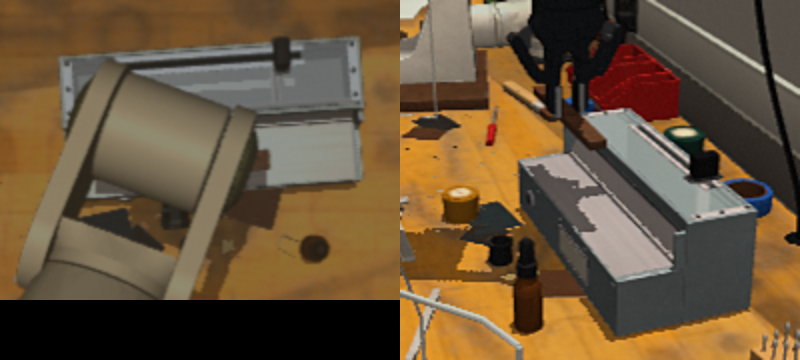

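The stick is held level and parallel to the box, above the left part of the sill. I lower it.

```bash
python3 nudge.py '[0, 0, 0.03, 0, 0.005, 0, 0, 0.03, 0, 0.005, 0, 0, 0.02, 0, 0.005, 0, 0, 0.008, 0, 0.005, 0, 0, 0.003, 0, 0.005, 0, 0, 0, 0, 0.005]' >/dev/null; python3 st.py; python3 nudge.py '[0, 0, 0, 0, 0.04, 0, 0, 0, 0, 0.04, 0, 0, 0, 0, 0.04, 0, 0, -0.03, 0, 0.04, 0, 0, -0.03, 0, 0.04, 0, 0, 0, 0, 0.04]' >/dev/null;python3 st.py
```

```text
t 11.0 local [-0.0593  0.0399] world [ 0.5262 -0.0709  0.0838] ang_local 90.28 tilt [ 0.0007 -0.0003] F [0.7 0.5 0.6] w 0.0186 gf 29.8 q6 -24.1
t 11.6 local [-0.058   0.0394] world [ 0.5275 -0.0713  0.1471] ang_local 90.23 tilt [ 0.0071 -0.0026] F [-0.4 -0.5  0.3] w 0.0401 gf 0.0 q6 -24.1
```

```bash
python3 nudge.py '[0, 0, 0, 8.5, 0.06, 0, 0, 0, 8.5, 0.06, 0, 0, 0, 8.5, 0.06, 0, 0, 0, 8.5, 0.06, 0, 0, 0, 8.5, 0.06, 0, 0, 0, 8.5, 0.06, 0, 0, 0, 8.5, 0.06, 0, 0, 0, 8.5, 0.06, 0, 0, 0, 8.5, 0.06, 0, 0, 0, 8.5, 0.06]' >/dev/null; python3 nudge.py '[0, 0, 0, 5.2, 0.06, -0.037, 0, 0, 0, 0.06, 0, 0, 0, 0, 0.06, 0, 0, 0.03, 0, 0.06, 0, 0, 0.03, 0, 0.06, 0, 0, 0.008, 0, 0.06, 0, 0, 0, 0, 0.06]' >/dev/null; python3 st.py
```

```text
t 13.3 local [-0.0968  0.0401] world [ 0.4888 -0.0729  0.0746] ang_local 0.02 tilt [-0.002   0.0009] F [ 0.3 -0.6 -0.1] w 0.0604 gf 0.0 q6 64.3
```

```bash
python3 nudge.py '[0.015, 0, -0.0015, 0, 0.06, 0.008, 0, 0, 0, 0.06, 0.008, 0, 0, 0, 0.06, 0.008, 0, 0, 0, 0.06, 0.008, 0, 0, 0, 0.06, 0.008, 0, 0, 0, 0.06, 0.008, 0, 0, 0, 0.06, 0, 0, 0, 0, 0.06]' >/dev/null; python3 st.py; python3 nudge.py '[0.004, 0, 0, 0, 0.06, 0.003, 0, 0, 0, 0.06, 0, 0, 0, 0, 0.06]' >/dev/null; python3 st.py
python3 - <<'E'
from rig import env
from h import *
s=env.get_image("side");cv2.imwrite("pics/g.png",cv2.resize(s["pixels"][140:300,270:430,::-1],(600,600)))
E
```

```text
t 14.1 local [-0.0327  0.0399] world [ 0.5528 -0.0693  0.0767] ang_local 0.03 tilt [ 0.0007 -0.0002] F [-0.1 -0.2 -0.8] w 0.0598 gf 0.0 q6 67.2
t 14.4 local [-0.0264  0.04  ] world [ 0.5591 -0.0689  0.0768] ang_local 0.01 tilt [ 0.0001 -0.0001] F [-1.1 -0.6 -0.2] w 0.0599 gf 0.0 q6 67.5
```

View pics/g.png

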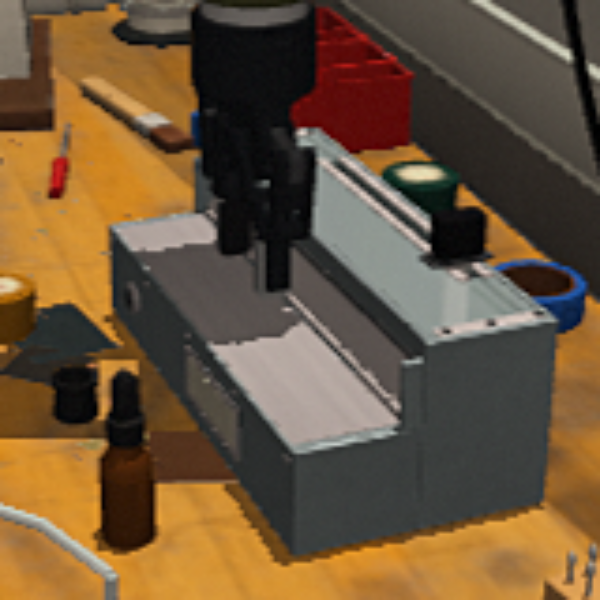

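The stick is gone from the sill and the lintel line is clear. I nudge 2 mm more to be sure, then retreat and go over the button.

```bash
python3 nudge.py '[0.002, 0, 0, 0, 0.06, 0, 0, 0, 0, 0.06, -0.02, 0, 0, 0, 0.06, -0.02, 0, 0, 0, 0.06, 0, 0, -0.04, 0, 0.06, 0, 0, -0.045, 0, 0.055, 0, 0, -0.045, 0, 0.055]' >/dev/null; python3 nudge.py '[-0.0148, 0.0404, 0, 0, 0.055, -0.0148, 0.0404, 0, 0, 0.055, -0.0148, 0.0404, 0, 0, 0.055, -0.0148, 0.0404, 0, 0, 0.055, -0.0148, 0.0404, 0, 0, 0.055, -0.0148, 0.0404, 0, 0, 0.055, -0.0148, 0.0404, 0, 0, 0.055, 0, 0, 0, 0, 0.055, 0, 0, 0, 0, 0.055]' >/dev/null; python3 st.py
python3 - <<'E'
from rig import env
from h import *
from st import o,B
t=env.get_image("top");s=env.get_image("side")
a=cv2.resize(t["pixels"][115:255,230:410,::-1],(540,420));b=cv2.resize(s["pixels"][160:290,290:376,::-1],(260,393))
out=np.zeros((420,800,3),np.uint8);out[:,:540]=a;out[:393,540:]=b;cv2.imwrite("pics/i.png",np.clip(out*1.5,0,255).astype(np.uint8))
E
```

```text
t 16.05 local [-0.1686 -0.2432] world [ 0.4339 -0.36    0.2065] ang_local -0.08 tilt [-0.0003  0.0007] F [ 0.1  1.  -0.3] w 0.0553 gf 0.0 q6 35.0
```

View pics/i.png

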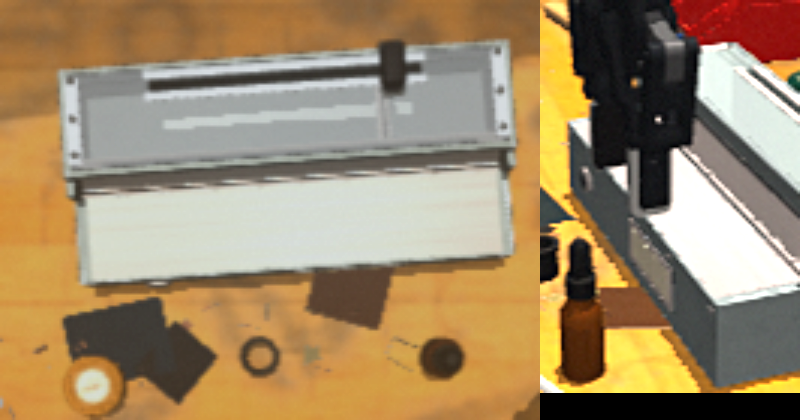

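The sill is empty, the flap line matches the start, the divider grip is at crop (392,68), and the bystanders haven't moved. That was my tenth picture, so from here I check by numbers. Next is the button.

```bash
python3 nudge.py '[0, 0, 0.04, 0, 0.055, 0, 0, 0.04, 0, 0.055, 0, 0, 0.04, 0, 0.055, 0, 0, 0.04, 0, 0.055, 0, 0, 0.02, 0, 0.055, 0, 0, 0.01, 0, 0.055, 0, 0, 0, 0, 0.055]' >/dev/null; python3 st.py; python3 nudge.py '[0, 0, 0, 0, 0.01, 0, 0, 0, 0, 0.01, 0, 0, 0, 0, 0.01, 0, 0, 0, 0, 0.01, 0, 0, 0, 0, 0.01]' 30 >/dev/null; python3 st.py; python3 nudge.py '[0, 0, -0.04, 0, 0.01, 0, 0, -0.04, 0, 0.01, 0, 0, -0.04, 0, 0.01, 0, 0, -0.04, 0, 0.01, 0, 0, 0, 0, 0.01]'>/dev/null; python3 st.py
```

```text
t 16.85 local [-0.1678 -0.2419] world [ 0.4346 -0.3586  0.0164] ang_local 0.09 tilt [-0.0009  0.0012] F [-0.5  0.8  0.3] w 0.055 gf 0.0 q6 34.9
t 17.35 local [-0.1676 -0.2432] world [ 0.435  -0.36    0.0184] ang_local 0.02 tilt [ 0.002  -0.0019] F [0.5 2.2 7.2] w 0.0251 gf 29.2 q6 34.9
t 17.85 local [-0.1669 -0.2444] world [ 0.4357 -0.3611  0.183 ] ang_local 0.03 tilt [ 0.0072 -0.009 ] F [ 0.4 -1.1 -0. ] w 0.0252 gf 29.6 q6 34.9
```

```bash
python3 nudge.py '[0.028, -0.032, 0, 0, 0.01, 0.028, -0.032, 0, 0, 0.01, 0.028, -0.032, 0, 0, 0.01, 0.028, -0.033, 0, 0, 0.01, 0, 0, 0, 0, 0.01]'>/dev/null; python3 st.py; python3 nudge.py '[0, 0, 0.03, 0, 0.01, 0, 0, 0.03, 0, 0.01, 0, 0, 0.02, 0, 0.01, 0, 0, 0, 0, 0.01]' >/dev/null; python3 st.py
python3 - <<'E'
from rig import env
from h import *
from st import o,B
t=env.get_image("top");g=t["pixels"].max(2)
c=blob((g<60).astype(np.uint8)*255,(322,120,400,155));x,y,w,h=cv2.boundingRect(c);print(x,y,w,h)
print("grip local",(plane(t,[(x+w/2,y+h/2)],.147)[0,:2]-o)@B)
E
```

```text
t 18.35 local [-0.054  -0.1098] world [ 0.5404 -0.22    0.1766] ang_local 0.3 tilt [0.0005 0.001 ] F [-0.4 -1.   0.7] w 0.0253 gf 29.7 q6 52.5
t 18.75 local [-0.0577 -0.1133] world [ 0.5369 -0.2237  0.0942] ang_local -0.01 tilt [-0.0047  0.003 ] F [ 0.4 -0.5 -0.6] w 0.025 gf 29.7 q6 52.3
322 129 48 17
grip local [ 0.04757834 -0.04427987]
```

```bash
python3 nudge.py '[0, 0, 0.006, 0, 0.01, 0, 0, 0.003, 0, 0.01, 0, 0, 0, 0, 0.01]' >/dev/null; python3 st.py; python3 nudge.py '[0, 0, 0, 0, 0.045, 0, 0, 0, 0, 0.045, 0, 0, 0, 0, 0.045, 0, 0, -0.04, 0, 0.045, 0, 0, -0.02, 0, 0.045, -0.04, 0, 0, 0, 0, 0, 0, 0, 0, 0]' >/dev/null;python3 st.py
```

```text
t 19.1 local [-0.0562 -0.1139] world [ 0.5385 -0.2242  0.0881] ang_local 0.01 tilt [ 0.0004 -0.0003] F [-0.6 -0.1 -0.2] w 0.0247 gf 29.7 q6 52.4
t 19.8 local [-0.0991 -0.1131] world [ 0.4956 -0.2259  0.1481] ang_local -0.04 tilt [-0.0021  0.0009] F [ 0.4 -0.4  0.5] w 0.0169 gf 0.0 q6 49.7
```

```bash
python3 - <<'E'
from rig import env
from h import *
from st import o,B
s=env.get_image("side")
def pj(l):return proj(s,[[*(o+B@np.array(l[:2])),l[2]]])[0]
p=pj((-.056,-.114,.066));print("expect",p, "disc px", np.linalg.norm(pj((-.056,-.1,.066))-p))
x,y=int(p[0]),int(p[1]);g=s["pixels"].max(2)
roi=(x-25,y-25,x+22,y+15);c=blob((g<75).astype(np.uint8)*255,roi);b=cv2.boundingRect(c);print(b,cv2.contourArea(c))
base=(b[0]+b[2]/2,b[1]+b[3]-4);P=plane(s,[base],.066)[0];print("base local",(P[:2]-o)@B)
for r in g[y-25:y+15:2,x-25:x+25:2]:print(*(f"{v:3d}" for v in r))
E
```

```text
expect [351.28414009 245.93374478] disc px 4.087514416884376
(326, 234, 21, 26) 141.5
base local [-0.09874883 -0.14104583]
191 103  80  67  78  72 112 189 186 188  84 167  84  93  94  92  91  92  86  29  50  44  40 109 139
186 192 182 193 194 190 186 187 184 187 191  78 165 104  93  93  92  95  95  86  24  48  44  41 103
185 189 189 186 184 186 185 185 189 186 185 192  76 190  77  93  92  91  94  92  95  32  50  45  40
184 183 185 189 186 184 184 186 185 188 183 186 179  66 176  79  91  90  94  95  91  98  32  49  44
191 185 187 188 190 184 184 185 187 186 191 185 188 196  37 185  78  94  94  92  91  92  97  31  50
194 187 184 186 187 193 185 186 185 185 188 188 185 186 195  58 196  77  91  91  91  92  93  96  31
176 192 185 186 186 187 190 185 185 185 187 188 187 186 187 198  41 157  82  90  92  91  93  93  96
 41 183 192 183 183 185 187 191 185 185 186 183 189 187 186 188 199  36 193  79  91  92  91  93  92
 40 110 170 190 184 183 184 187 189 187 187 184 189 195 190 185 187 178  48 191  84  93  91  94  93
 41  39 124 196 189 183 185 184 187 190 202 122  84  57 170 196 186 186 178  
[... 322 characters left out ...]

 82  89  82  40  47  61  82  87  89  66  21  30  38  26  28   8 165 187 187 180 182 185 163  88 146
 82  83  85  64  45  46  69  87  74  76  21  17  23  22  19  77 186 180 186 187 180 183 185 165 101
 87  83  86  87  36  48  40  63 193 182 189 154 206 144 200 188 186 179 181 185 185 180 184 185 152
 77  84  83  88  37  46  44  40 150 183 179 179 183 183 182 184 182 181 177 182 186 185 180 186 195
 74  79  84  87  50  46  45  46  59 177 178 178 179 180 181 180 182 184 186 180 175 153 134 147 125
 46  62  86  86  49  47  46  45  43 101 173 178 179 185 183 173 163 148 142 172 147 157 185 145  66
 69  46  98  89  50  46  47  46  46  39 117 164 150 146 168 200 205 207 132  56  53  56  61  60  63
```

The button stands upright on the sill where expected, about (351,246) in the side view. I push it with closed fingers.

```bash
python3 nudge.py '[0, 0, 0.035, 0, 0, 0, 0, 0.029, 0, 0, 0, 0, 0, 0, 0]' >/dev/null; python3 st.py; python3 nudge.py '[0.015, 0, 0, 0, 0, 0.008, 0, 0, 0, 0, 0.008, 0, 0, 0, 0, 0.008, 0, 0, 0, 0, 0.008, 0, 0, 0, 0, 0.008, 0, 0, 0, 0, 0.008, 0, 0, 0, 0, 0.006, 0, 0, 0, 0, 0.004, 0, 0, 0, 0, 0, 0, 0, 0, 0]' >/dev/null; python3 st.py
```

```text
t 20.15 local [-0.097  -0.1128] world [ 0.4977 -0.2256  0.0808] ang_local 0.02 tilt [-0.0051  0.004 ] F [-1.2  0.2 -0.1] w -0.0002 gf 0.0 q6 49.8
t 21.15 local [-0.023  -0.1137] world [ 0.5716 -0.2221  0.0837] ang_local 0.03 tilt [-0.0003  0.0001] F [-0.6 -0.1  0.8] w -0.0002 gf 0.0 q6 54.3
```

```bash
python3 nudge.py '[-0.025, 0, 0, 0, 0, -0.025, 0, 0, 0, 0, 0, 0, -0.04, 0, 0, 0, 0, -0.04, 0, 0, 0, 0, -0.04, 0, 0, -0.04, 0, 0, 0, 0, -0.04, 0, 0, 0, 0, -0.04, 0, 0, 0, 0, -0.04, 0, 0, 0, 0, -0.04, 0, 0, 0, 0]' >/dev/null; python3 nudge.py '[0, 0.04, 0, 0, 0, 0, 0.04, 0, 0, 0, 0, 0, 0, 0, 0]' >/dev/null; python3 st.py
python3 - <<'E'
from rig import env
from h import *
from st import o,B
import pickle
d=pickle.load(open("im0.pkl","rb"))
t=env.get_image("top");s=env.get_image("side");pickle.dump({"top":t,"side":s},open("im1.pkl","wb"))
def pj(r,l):return proj(r,[[*(o+B@np.array(q[:2])),q[2]] for q in l])
g=t["pixels"].max(2);c=blob((g<60).astype(np.uint8)*255,(345,122,375,155));x,y,w,h=cv2.boundingRect(c)
print("grip",x,y,w,h,(plane(t,[(x+w/2,y+h/2)],.147)[0,:2]-o)@B)
for n,a in(("top",t),("side",s)):
    df=cv2.absdiff(a["pixels"],d[n]["pixels"]).max(2)
    for nm,poly in(("sill",[(-.083,-.15,.066),(-.083,.15,.066),(-.022,.15,.066),(-.022,-.15,.066)]),("mouth",[(-.019,-.15,.067),(-.019,.15,.067),(-.011,.15,.1),(-.011,-.15,.1)]),("clear top",[(-.005,-.15,.116),(-.005,.15,.116),(.06,.15,.116),(.06,-.15,.116)])):
        m=np.zeros(df.shape,np.uint8);cv2.fillPoly(m,[pj(a,poly).round().astype(int)],1)
        k=((df>30)&(m>0));ys,xs=np.where(k);print(n,nm,m.sum(),k.sum(),(xs.min(),xs.max(),ys.min(),ys.max()) if k.any() else "")
def pos(r,roi,z):
    c=blob((r["pixels"].max(2)<110).astype(np.uint8)*255,roi);return np.round(cv2.minAreaRect(c)[0],1)
print("bottle",pos(t,(362,222,392,250),0),pos(d["top"],(362,222,392,250),0))
for nm,(x0,y0,x1,y1) in(("tin",(248,230,276,256)),("loupe",(307,224,326,243))):
    print(nm,"max diff px>40:",(cv2.absdiff(t["pixels"],d["top"]["pixels"]).max(2)[y0:y1,x0:x1]>40).sum())
E
```

```text
t 22.45 local [-0.2737 -0.1977] world [ 0.3264 -0.3208  0.2039] ang_local -0.18 tilt [ 0.0009 -0.0022] F [ 0.3  0.3 -0.4] w 0.0 gf 0.0 q6 27.4
grip 345 129 25 17 [ 0.0460751  -0.06793951]
top sill 3826 0 
top mouth 897 0 
top clear top 4492 177 (np.int64(326), np.int64(365), np.int64(133), np.int64(149))
side sill 1754 1 (np.int64(352), np.int64(352), np.int64(227), np.int64(227))
side mouth 1016 3 (np.int64(353), np.int64(364), np.int64(227), np.int64(238))
side clear top 1607 252 (np.int64(369), np.int64(396), np.int64(189), np.int64(224))
bottle [377. 234.] [377. 234.]
tin max diff px>40: 0
loupe max diff px>40: 0
```

```bash
python3 - <<'E'
import pickle;from h import *
from st import o,B
a=pickle.load(open("im0.pkl","rb"));b=pickle.load(open("im1.pkl","rb"))
for n in("top","side"):
    r=b[n];df=cv2.absdiff(r["pixels"],a[n]["pixels"]).max(2)
    for nm,y0,y1 in(("L",.0,.15),("R",-.15,-.085)):
        q=[(-.009,y0),(-.009,y1),(.033,y1),(.033,y0)]
        m=np.zeros(df.shape,np.uint8);cv2.fillPoly(m,[proj(r,[[*(o+B@np.array(p)),.116] for p in q]).round().astype(int)],1)
        for th in(6,12,20):
            k=((df>th)&(m>0)).astype(np.uint8);nn,_,st,_=cv2.connectedComponentsWithStats(k)
            print(n,nm,th,m.sum(),k.sum(),sorted(st[1:].tolist(),key=lambda s:-s[4])[:3])
E
```

```text
top L 6 1496 0 []
top L 12 1496 0 []
top L 20 1496 0 []
top R 6 642 0 []
top R 12 642 0 []
top R 20 642 0 []
side L 6 441 402 [[328, 175, 40, 25, 402]]
side L 12 441 0 []
side L 20 441 0 []
side R 6 333 268 [[367, 212, 34, 17, 266], [384, 211, 2, 1, 2]]
side R 12 333 137 [[375, 212, 8, 15, 82], [388, 214, 6, 13, 53], [384, 211, 2, 1, 2]]
side R 20 333 77 [[375, 212, 7, 14, 70], [392, 224, 2, 2, 3], [384, 211, 2, 1, 2]]
```

The sill and mouth match the start pixel for pixel, so the flap is shut and the bystanders are unmoved. Anything along the front wall is hidden from the top camera, so I'll use the wrist camera for a steeper look.

```bash
python3 - <<'E'
from rig import env
import numpy as np
w=env.get_image("wrist");E=w["extrinsics"];s=env.observe();R=s["tool_rot"]
c=-E[:3,:3].T@E[:3,3];print("cam in tool",R.T@(c-s["position"]),"\naxes in tool",(R.T@E[:3,:3].T).round(3),w["K"][0,0])
E
```

```text
cam in tool [ 0.0786004   0.0014021  -0.13134391] 
axes in tool [[-0.001 -0.951 -0.308]
 [ 1.    -0.001 -0.001]
 [ 0.001 -0.308  0.951]] 357.74133639824294
```

```bash
python3 nudge.py '[0.0367, -0.0212, -0.006, 0, 0, 0.0367, -0.0212, -0.006, 0, 0, 0.0367, -0.0212, -0.006, 0, 0, 0.0367, -0.0212, -0.006, 0, 0, 0.0367, -0.0212, -0.006, 0, 0, 0.0367, -0.0212, -0.006, 0, 0, 0.0367, -0.0212, -0.006, 0, 0, 0.0367, -0.0212, -0.006, 0, 0, 0, 0, 0, 0, 0, 0, 0, 0, 0, 0]'>/dev/null; python3 st.py
python3 - <<'E'
from rig import env
from h import *
from st import o,B
w=env.get_image("wrist")
# rectify trough floor (z=.012) onto a 2 mm grid: rows x 62..-18 mm (step 5), cols y +155..-155 (step 6)
xs=np.arange(.060,-.019,-.004);ys=np.arange(.15,-.151,-.010)
P=np.array([[*(o+B@np.array([x,y])),.012] for x in xs for y in ys]);uv=proj(w,P).astype(np.float32)
v=cv2.remap(cv2.GaussianBlur(w["pixels"],(3,3),0),uv[:,0].reshape(len(xs),-1),uv[:,1].reshape(len(xs),-1),cv2.INTER_LINEAR)
for nm,a in(("gray",v.mean(2)),("R-B",v[:,:,0].astype(int)-v[:,:,2])):
    print(nm)
    for x,r in zip(xs,a):print(f"{x*1000:4.0f}|",*(f"{int(q):3d}" for q in r))
E
```

```text
t 23.6 local [ 0.0203 -0.0226] world [ 0.6094 -0.1285  0.2515] ang_local 0.16 tilt [-0.0009  0.0002] F [-0.5 -0.5  0.6] w 0.0005 gf 0.0 q6 63.6
gray
  60|  60  59  60  61  61  61  61  62  62  62  62  62  63  62  63  63  62  62  63  63  62  62  62  62  64  64  62  59  60  60  59
  56|  63  65  65  65  65  65  67  67  67  68  67  69  69  70  69  70  71  71  71  72  72  74  74  74  83  87  78  79  79  80  81
  52| 136 138 139 138 138 138 139 139 140 141 143 142 144 145 145 148 145 144 147 148 148 147 146 146  77  61  97 147 145 145 145
  48| 141 150 151 151 152 151 152 152 154 151 155 154 154 152 155 156 155 152 154 150 156 154 155 150  45  30  34 154 156 149 148
  44| 148 192 192 193 194 195 195 196 196 197 197 198 199 198 199 199 199 198 198 198 200 199 198 198  46  44  40 173 193 153 153
  40| 147 192 190 190 191 192 195 196 196 196 196 196 196 196 196 195 195 193 193 191 191 191 188 181  39  49  44 146 185 150 149
  36| 147 116 105 105 107 105 144 150 152 147 148 144 144 148 133 141 148 122 134 141 114 128 122  71  33  48  44  77 152 152 153
  32| 148 106  94  96  96  95  97  98  99
[... 3552 characters left out ...]
-3  -2  -3  -8  -8  -6  -5   0  -1  -5  -9  -9  -9
  -0|  -9  -8  -9  -8  -9  -9  -8  -8  -7  -6  -5  -4  -2   0   0   1   1   1   2   4   2  -8  -8  -5  -9  -8  -7  -6  -9  -9  -8
  -4|  -9  -8  -7  -5  -3  -2  -1  -1   0   2   3   3   5   6   6   6   6   5   6   5   4  -9  -6  -6 -10  -9  -6  -5  -9  -9  -8
  -8|  -9  -3   1   3   3   4   6   6   6   8   8   8   7   7   7   8   5   4   4   3   0  -8  -9  -6  -8  -8  -4  -4  -8  -9 -10
 -12|  -9   7   8   8   9   7   8   6   7   8   8   5   6   3   1  -1  -5  -6  -7  -8  -9  -9  -8  -6  -9  -8  -2  -2  -6  -9  -8
 -16|  -8   8   7   8   7   6   5   2   1  -1  -4  -7  -7  -9  -9  -9  -9  -8  -9  -8  -8  -8  -7  -5  -9  -8  -1  -2  -6  -8  -8
```

Through the clear top, the stick lies flat in the left bay (y from about 0.14 to -0.05), and the button is in the right bay near y = -0.12. The divider is between them. Handing in.

```bash
python3 -c "
from rig import env
print(env.close_job())"
```

```text
the job is handed in; nothing more can be done
None
```

The job is handed in, though it printed no verdict: my last images show the stick flat in the left bay, the button in the right, the divider between them at about -0.07 m, the flap shut and the tin, bottle and loupe unmoved, all in about 24 s.

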